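# Lay the spanner in the kit tray, then peel the tray off the stack and present it

## Task

Lay the small double-ended spanner flat in the long compartment of the top tray and let go of it. Then take the top tray off the stack: it is held at both ends, so peel it up by the corner with the upright tab first, draw it out from under the hook at the opposite corner, and leave the lower trays standing where they are. Finish while still holding the tray by its tab, level, still and at least a hand's breadth (10 cm) above the stack, with the spanner in it, and leave the other things alone.

Things in the scene. Friction and masses are not known exactly. Their poses are not given: they have to be found in the camera images.
- wrench_10: Small steel spanner, open at both ends: 138 mm long, 33 mm wide over the heads, 6 mm thick, lying flat on the bench. Origin at the centre of its underside, its length along its own y, z up. The shank is 12 mm wide and 4 mm thick (from 1 to 5 mm above the bench) and runs along (-0.09, 1), 5 degrees off y.
- tray: Top tray, bare steel sheet, 180 mm square, 0.16 to 0.26 kg. Origin: middle of its underside, on the stack's rim. x runs along its diagonal, from the cut corner with the upright tab (-x) to the cut corner with the tongue (+x); walls at 45 degrees to x and y. Floor 4 mm thick, walls to 18, dividers to 16 mm above the underside; below it a foot 8 mm deep nests in the stack with about 1 mm play.
- tray_tab (a point): Grip point on the upright tab: a plate 8 mm thick along the tray's x and 44 mm wide along its y, centred at x = -92 mm, up to 62 mm above the tray's underside. This point is 42 mm above the underside, 20 mm below the tab's top. Grip across the 8 mm, fingertips at least 20 mm above the underside: a spring catch just outside the tab reaches to 17 mm.
- tray_slot (a point): Centre of the long compartment, on its floor: (32.5, 32.5, 4) mm in the tray's frame. The compartment is 172 mm long, along the tray's direction (1, -1), and 81 mm across; the spanner lies in it lengthwise, either way round. The other two compartments are shorter.
- tray_tongue (a point): Point on the flat tongue that sticks out of the tray's +x corner to x = 128 mm, 30 mm wide, 4 mm thick, level with the tray's floor. This point: x = 124 mm, 2 mm above the underside.
- stack: The two lower grey trays, clipped together into one loose piece of 3 kg, 50 mm high to the rim, outline and axes as the tray's. Origin: middle of its underside, on the bench. At -x a spring roller catch holds the tray's lip down and gives way at about 4 to 12 N of upward pull at the tab; at +x a fixed hook holds the tongue, so that a straight lift brings the stack up too.
- stack_hook (a point): Point at rim height (50 mm above the bench) under the stack's hook, x = 124 mm. The hook's lip starts at x = 120 mm, so it covers the last 8 mm of the tongue, with 4 mm free above it. The tray tips about the rim's far corner at x = 110 mm: tab up by 8 to 15 degrees, then draw it 10 mm or more (20 is safe) along -x, then lift.
- screwdriver_stub: Bystander: short screwdriver, 63x93x23 mm, lying on the bench. Origin at the centre of its underside.
- hex_nut_m20: Bystander: hexagon nut, 32x34x16 mm. Origin at the centre of its underside.
- black_tape: Bystander: roll of tape lying flat, 53x51x19 mm. Origin at the centre of its underside.

How it is judged:
By the outcome, as a careful person would: the job done as asked, in the order asked, and still so for the second after the job is handed in, while the arm keeps its last pose, push and grip.
It also fails if it takes over 48 s, if anything falls off the work surface, if the arm or the gripper's body presses on something with over 40 N, if the wrist force passes 120 N, or if a joint passes its speed limit or range.

## Robot

A 6-joint arm with a two-finger parallel gripper is mounted at the origin on a cart in front of the work surface, level with it; the furniture and walls round the work are solid. World frame = base frame: x ahead of the robot, y to its left, z up, the work surface at z = 0. Lengths are in mm, angles in rad, forces in N, time in s.
With the tool pointing down it reaches from about 275 to 875 mm from the base axis. Payload 12.5 kg.
Tool frame: the origin (TCP) lies at the very end of the fingers, on their centre line; the grasp point (between the pads) lies env.grasp_offset behind it (env.grasp_offset is the distance from the TCP to the grasp point, in mm); x points along the fingers, z is the direction in which the jaws open and shut, and the axes are right-handed (so a half turn about x gives the same grasp; the last joint's range is limited). The gripper opens to 85 mm and grips with 20 to 120 N. Pads are 22 mm wide; open, the fingers measure 114 mm over their backs; the gripper's body (76 mm by 85 mm) begins 54 mm behind the grasp point. The pads swing forward as they close: fully open they stand 13 mm farther back than shut.
Start: joints at [-1.279, 0.351, 1.652, -0, 1.139, -0.085], TCP at [202.389, -511.393, 231.29] pointing down, gripper open.
Joint ranges: [-2.75, 2.75], [-0.79, 2.1], [0.01, 2.65], [-1.57, 4.71], [0.07, 3.14], [-2.87, 2.87]. Speed limits (rad/s): [2.22, 2.22, 2.79, 3.14, 3.14, 3.14].

## Interface

Orientations are given as a rotation vector (axis times angle).
In Python, from rig import env gives the robot as it stands. The module is installed in compiled form; this text tells all that it offers.
- The arm moves only by the tool arm_command, never from a script. Its argument "steps" is one flat list of numbers, 6 for each row, row after row: the shift along the tool's x, y, z in units of 300 mm (1.0 is 300 mm), then the turn, a rotation vector about the tool's x, y, z in units of 90 degrees (1.0 is 90 degrees). A call has 1 to 8 rows; each row shifts and turns the pose as measured when the row begins, along the tool's axes as they then stand; what a row does not reach is not made up. A row lasts 1/10 s, in which the tool goes at most 50 mm and 8.59 degrees, less where a joint would pass 70% of its speed; a pose out of reach is approached as far as the arm can. A call with a number of a shift or a turn outside -1 to 1 is refused whole. A call with a gripper value outside its range is refused whole. "grip" is the gripper's target within -1 to 1 (shut at 1, half-way at 0, fully open at -1), set as the call begins (left out, the last holds). The fingers move at their own pace and stop on an object; "newtons" is the grip in N (left out, the last holds). Time passes only in rows, so rows that do not move let the fingers close. It gives the time, the measured TCP pose, the force and the opening at its end, in the units of the state.
- env.state(): the state, without advancing time (a new reading comes with each control period).
- env.camera(name): name is "scene" or "top" or "wrist"; returns (picture, depth): 384x512x3 uint8, blue, green, red; 384x512 float32, mm along the optical axis (not along the pixel's ray), 0 where there is no reading.
- env.get_calibration(name): a dict with "fx", "fy", "cx", "cy" (pixels), "k1" (the pictures are not rectified: a ray, as slopes to the right and down, at radius r is drawn at 1 + k1 r^2 times it, then the intrinsics apply), "extrinsics" (4x4, takes a point from world to camera coordinates). Camera axes: x right, y down, z forward; pixel columns grow to the right and rows downward; lengths in mm; the calibration is good to about 2 mm. A picture is of the moment at which its call begins: read the wrist's pose just before it. get_calibration takes no time and is no camera call; for the wrist camera it gives the pose at the moment of the call.
- env.hand_in(): hands the job in, once; it reports no verdict.
The state is a dict: "clock": time; "q": joint angles; "dq": joint speeds; "tau": joint torques, N m; "eef_pos": TCP position; "eef_rot": TCP orientation; "contact_force": force on the tool from outside, world axes, zero at the start; "ft_torque": the same for the moment, N m; "gripper_width": opening from 0.0 (shut) to 1.0 (fully open).
Only numpy, scipy, OpenCV 4.12 (cv2) and the standard library are available. Lean on these libraries where they do the work, as an engineer would, in place of code of your own. Each camera call takes 0.05 s, during which the arm holds its last target. There are 200 camera calls.

## Working session

There is one attempt and no reset: what is moved stays moved. The work goes in short steps, Python scripts to look and compute and a tool call to move; the robot and the scene stay as the last step left them, time stands still between calls to the robot, and variables do not carry over. Pictures are saved under pics/ and viewed, about 8 in all and at most 12, crops included, and the job is handed in when it is done.

Besides the shell and the picture viewer there is one more tool, called by a JSON object that holds its "fn" and its "kwargs". arm_command: Moves the arm, as the interface text tells. Shifts and turns lie within -1 to 1; 1 stands for 300 mm of shift or 90 degrees of turn. Its arguments: {"type":"object","properties":{"steps":{"type":"array"},"grip":{"type":"number"},"newtons":{"type":"number"}},"required":["steps"]}

```bash
mkdir -p pics
cat > h.py <<'E'
import numpy as np, cv2
from scipy.spatial.transform import Rotation as R
from rig import env
def cam(n):
    c=env.get_calibration(n); p,d=env.camera(n); return c,p,d
def ray(c,u,v):
    K=np.array([[c['fx'],0,c['cx']],[0,c['fy'],c['cy']],[0,0,1.]])
    s=cv2.undistortPoints(np.array([[[u,v]]],float),K,np.array([c['k1'],0,0,0,0.]))[0,0]
    T=np.array(c['extrinsics']); return T,np.array([s[0],s[1],1.])
def at_z(c,u,v,z):
    T,s=ray(c,u,v); o=-T[:3,:3].T@T[:3,3]; d=T[:3,:3].T@s
    return o+d*(z-o[2])/d[2]
def at_d(c,d,u,v):
    T,s=ray(c,u,v); return T[:3,:3].T@(s*d[int(round(v)),int(round(u))]-T[:3,3])
def delta(pos,rot):
    """single displacement in tool axes to target pos(mm), rot (Rotation)"""
    s=env.state(); r=R.from_rotvec(s['eef_rot'])
    return r.inv().apply(np.array(pos)-s['eef_pos']), np.degrees((r.inv()*rot).as_rotvec())
E
python3 - <<'E'
from h import *
s=env.state(); print(s['clock'],s['eef_pos'],R.from_rotvec(s['eef_rot']).as_matrix().round(3),env.grasp_offset,s['gripper_width'],s['contact_force'])
for n in('top','scene'):
    c,p,d=cam(n); cv2.imwrite(f'pics/{n}0.png',p); np.save(f'{n}0.npy',d); print(n,c)
E
```

```text
0.0 [ 202.31227463 -511.08458056  230.76009489] [[-0.     0.93   0.368]
 [ 0.001  0.368 -0.93 ]
 [-1.     0.    -0.001]] 18.700000000000003 0.9988893687477786 [ 0.07520516  0.53296091 -0.6044898 ]
top {'fx': 489.9393828804383, 'fy': 489.9393828804383, 'cx': 256.98663398169407, 'cy': 194.82727944798685, 'k1': -0.11838031513432236, 'extrinsics': array([[ 6.45039057e-03, -9.99901233e-01, -1.24866591e-02,
         1.83856050e+01],
       [-9.94849211e-01, -5.15359033e-03, -1.01234816e-01,
         5.81634876e+02],
       [ 1.01160467e-01,  1.30753471e-02, -9.94784195e-01,
         1.45786072e+03],
       [ 0.00000000e+00,  0.00000000e+00,  0.00000000e+00,
         1.00000000e+00]])}
scene {'fx': 476.81465192983165, 'fy': 476.81465192983165, 'cx': 258.9912791005531, 'cy': 197.6158425305954, 'k1': -0.024233920433686176, 'extrinsics': array([[-7.32498680e-01, -6.80761363e-01,  3.10659969e-03,
         4.07592398e+02],
       [-3.84250694e-01,  4.09677872e-01, -8.27354486e-01,
         2.54016565e+02],
       [ 5.61958262e-01, -6.07229782e-01, -5.61671527e-01,
         1.10374380e+03],
       [ 0.00000000e+00,  0.00000000e+00,  0.00000000e+00,
         1.00000000e+00]])}
```

View pics/top0.png

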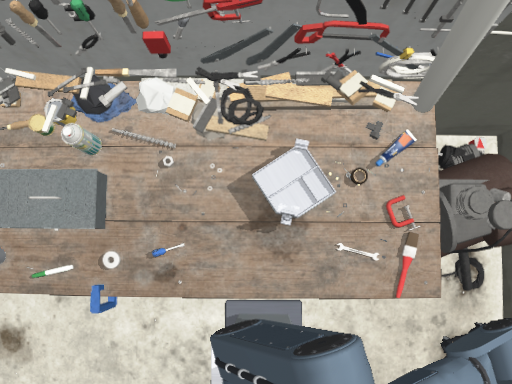

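View pics/scene0.png

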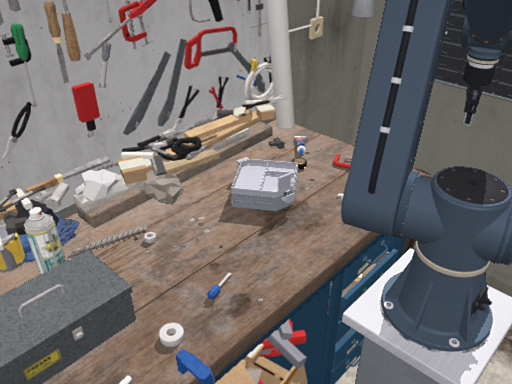

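The top view shows the tray near (293,184), with corner fittings at (287,217) and (302,143), and the spanner at (357,251). I need enlarged crops of both.

Run:
```python
import cv2,numpy as np
p=cv2.imread('pics/top0.png')
a=cv2.resize(p[130:230,240:345],None,fx=5.5,fy=5.5,interpolation=cv2.INTER_CUBIC)  # 577x550
b=cv2.resize(p[235:267,330:386],None,fx=4,fy=4,interpolation=cv2.INTER_CUBIC)
o=np.zeros((600,800,3),np.uint8); o[:a.shape[0],:a.shape[1]]=a; o[:b.shape[0],578:578+222]=b[:,:222]
q=cv2.imread('pics/scene0.png')[150:220,220:310]; q=cv2.resize(q,(220,171)); o[200:371,578:798]=q
cv2.imwrite('pics/crop.png',o)
```

```text
(no output)
```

View pics/crop.png

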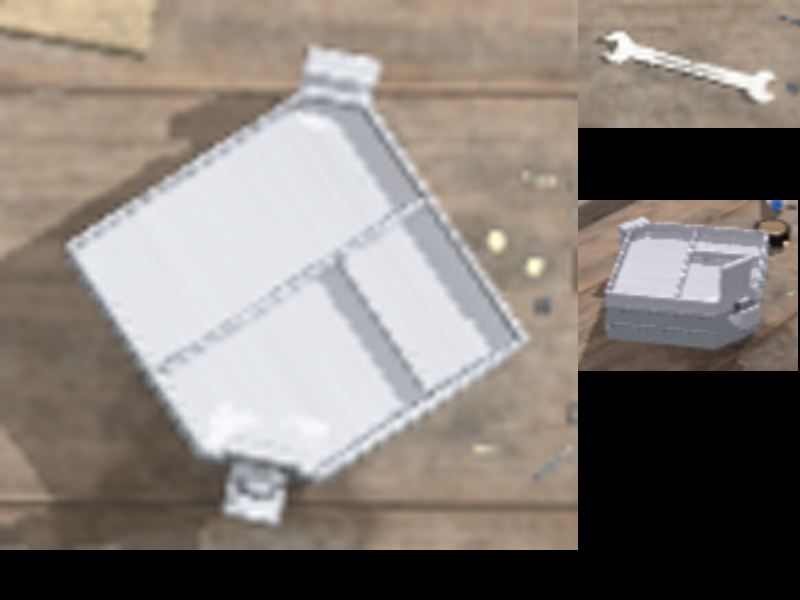

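Run:
```python
from h import *
c=env.get_calibration('top'); d=np.load('top0.npy')
P=lambda x,y,z:at_z(c,240+(x+.5)/5.5-.5,130+(y+.5)/5.5-.5,z)
L=P(68,247,68);Rr=P(527,338,68);print('L',L,'R',Rr,'len',np.linalg.norm(L-Rr),'mid',(L+Rr)/2)
e=L-Rr;print('yaw of x',np.degrees(np.arctan2(e[1],e[0]))-90)
print('hook',P(342,65,58),'tab low',P(253,500,95))
W=lambda x,y,z:at_z(c,330+(x-578+.5)/4-.5,235+(y+.5)/4-.5,z)
a=W(617,44,5);b=W(760,88,5);print('w',a,b,np.linalg.norm(a-b),(a+b)/2)
for u,v in((280,175),(287,216),(287,213),(357,251),(350,270)):print(u,v,at_d(c,d,u,v))
```

```text
L [638.24053762  36.60699143  68.        ] R [ 590.08261569 -211.02761502   68.        ] len 252.27382692632307 mid [614.16157666 -87.2103118   68.        ]
yaw of x -11.00504536586132
hook [ 741.22422139 -112.60442989   58.        ] tab low [500.81164299 -62.14419971  95.        ]
w [ 428.98088248 -231.21609838    5.        ] [ 395.49297146 -341.29505257    5.        ] 115.06005535888055 [ 412.23692697 -286.25557548    5.        ]
280 175 [638.85376615 -47.0957544   56.04423938]
287 216 [ 431.04253214    2.31926206 1509.36808072]
287 213 [521.56022542 -65.47371796 109.84481756]
357 251 [ 412.77916685 -283.51181496   14.87874815]
350 270 [ 354.38357343 -264.78816631   -2.67733014]
```

```bash
cat >> h.py <<'E'
def down(a):
    """tool pointing down, jaw (tool z) at world angle a deg"""
    a=np.radians(a); x=np.array([0,0,-1.]); z=np.array([np.cos(a),np.sin(a),0]); return R.from_matrix(np.c_[x,np.cross(z,x),z])
def plan(pos,rot,n=None,start=None):
    s=env.state(); p,r=start or (np.array(s['eef_pos']),R.from_rotvec(s['eef_rot']))
    rv=(rot*r.inv()).as_rotvec(); dp=np.array(pos)-p
    n=n or int(max(np.ceil(np.linalg.norm(dp)/46),np.ceil(np.degrees(np.linalg.norm(rv))/8.3),1))
    for i in range(n):
        ri=R.from_rotvec(rv*i/n)*r
        print(np.r_[ri.inv().apply(dp/n)/300,np.degrees(ri.inv().apply(rv/n))/90].round(3).tolist())
    return np.array(pos),rot
def show():
    s=env.state(); m=R.from_rotvec(s['eef_rot']).as_matrix()
    print('t',round(s['clock'],2),'p',s['eef_pos'].round(1),'x',m[:,0].round(3),'jaw',np.degrees(np.arctan2(m[1,2],m[0,2])).round(1),'F',np.round(s['contact_force'],1),'w',round(s['gripper_width'],3),'q',np.round(s['q'],2))
E
python3 - <<'E'
from h import *
plan([412,-286,150],down(-17))
E
```

```text
[0.039, 0.132, -0.063, -0.082, -0.0, -0.0]
[0.039, 0.139, -0.045, -0.082, -0.0, -0.0]
[0.039, 0.144, -0.027, -0.082, -0.0, -0.0]
[0.039, 0.146, -0.009, -0.082, -0.0, -0.0]
[0.039, 0.146, 0.01, -0.082, -0.0, -0.0]
[0.038, 0.144, 0.029, -0.082, -0.0, -0.0]
[0.038, 0.139, 0.047, -0.082, -0.0, -0.0]
```

{"fn": "arm_command", "kwargs": {"steps": [0.039,0.132,-0.063,-0.082,0,0,0.039,0.139,-0.045,-0.082,0,0,0.039,0.144,-0.027,-0.082,0,0,0.039,0.146,-0.009,-0.082,0,0,0.039,0.146,0.01,-0.082,0,0,0.038,0.144,0.029,-0.082,0,0,0.038,0.139,0.047,-0.082,0,0,0,0,0,0,0,0], "grip": 0}}

```text
clock: 0.9
eef_pos: [414.5, -275.3, 144.9]
eef_rot: [0.204, 1.563, -0.203]
contact_force: [-0.8, -0.8, 0.4]
gripper_width: 0.503
```

Run:
```python
from h import *
show()
c,p,d=cam('wrist'); np.savez('w1.npz',c=c,d=d); cv2.imwrite('pics/w1.png',p)
T=np.array(c['extrinsics']);print('cam at',-T[:3,:3].T@T[:3,3],T[2,:3])
```

```text
t 0.9 p [ 414.5 -275.3  144.9] x [-0.002  0.001 -1.   ] jaw -14.8 F [-0.8 -0.8  0.4] w 0.503 q [-0.68  0.37  1.87 -0.    0.91 -0.42]
cam at [ 431.89199447 -207.20308647  286.9490871 ] [-0.07121246 -0.26118949 -0.96265717]
```

View pics/w1.png

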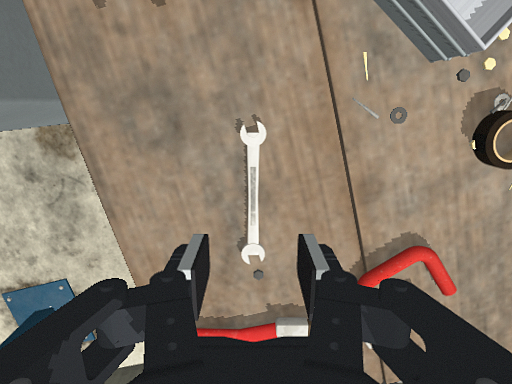

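The wrist view shows the spanner upright in the image: heads near (253,133) and (253,253), shank x≈253, midpoint about (253,194).

Run:
```python
from h import *
z=np.load('w1.npz',allow_pickle=True); c=z['c'].item(); d=z['d']
a=at_z(c,253,122,5);b=at_z(c,253,264,5);print(a,b,np.linalg.norm(a-b),(a+b)/2)
s1=at_z(c,255,155,5);s2=at_z(c,252.5,235,5);e=s1-s2;print(s1,s2,np.degrees(np.arctan2(e[1],e[0])),at_z(c,253.7,194,5))
print([at_d(c,d,u,v).round(1) for u,v in((253,194),(300,150),(253,133))])
```

```text
[ 427.52580357 -221.5211241     5.        ] [ 392.59662991 -353.56995909    5.        ] 136.59041692156953 [ 410.06121674 -287.54554159    5.        ]
[ 421.87574816 -249.85078507    5.        ] [ 400.02467389 -323.61737706    5.        ] 73.49970420463038 [ 411.5379289  -284.48462916    5.        ]
[array([ 410.9, -284.3,    5. ]), array([ 4.622e+02, -2.566e+02, -2.000e-01]), array([ 425.1, -230.7,    4.4])]
```

Run:
```python
from h import *
s=plan([411,-286,12],down(-16.5),4)
```

```text
[0.111, -0.008, -0.0, 0.004, -0.0, 0.0]
[0.111, -0.008, -0.0, 0.004, -0.0, 0.0]
[0.111, -0.008, -0.0, 0.004, -0.0, 0.0]
[0.111, -0.008, -0.0, 0.004, -0.0, 0.0]
```

{"fn": "arm_command", "kwargs": {"steps": [0.111,-0.008,0,0.004,0,0,0.111,-0.008,0,0.004,0,0,0.111,-0.008,0,0.004,0,0,0.111,-0.008,0,0.004,0,0,0,0,0,0,0,0]}}

```text
clock: 1.45
eef_pos: [410.4, -291.0, 10.2]
eef_rot: [0.23, 1.556, -0.236]
contact_force: [-0.1, 0.1, 0.6]
gripper_width: 0.503
```

Run:
```python
from h import *
show(); plan([411,-286,2],down(-16.5),1)
```

```text
t 1.45 p [ 410.4 -291.    10.2] x [ 0.002 -0.004 -1.   ] jaw -17.0 F [-0.1  0.1  0.6] w 0.503 q [-0.71  0.62  1.91 -0.    0.61 -0.41]
[0.027, 0.017, -0.003, -0.006, 0.002, 0.002]
```

{"fn": "arm_command", "kwargs": {"steps": [0.027,0.012,-0.003,-0.006,0.002,0.002,0,0,0,0,0,0]}}

```text
clock: 1.65
eef_pos: [410.5, -288.5, 3.3]
eef_rot: [0.227, 1.558, -0.227]
contact_force: [-0.4, 0.5, 0.7]
gripper_width: 0.497
```

{"fn": "arm_command", "kwargs": {"steps": [0,0,0,0,0,0,0,0,0,0,0,0,0,0,0,0,0,0,0,0,0,0,0,0,0,0,0,0,0,0], "grip": 1, "newtons": 50}}

```text
clock: 2.15
eef_pos: [412.3, -290.0, 7.5]
eef_rot: [0.224, 1.553, -0.23]
contact_force: [0.2, 0.3, -0.3]
gripper_width: -0.0
```

Run:
```python
from h import *
show(); plan([411,-286,140],down(-17),3)
```

```text
t 2.15 p [ 412.3 -290.     7.5] x [ 0.006 -0.005 -1.   ] jaw -16.6 F [ 0.2  0.3 -0.3] w -0.0 q [-0.71  0.62  1.91  0.    0.6  -0.42]
[-0.147, 0.003, -0.002, 0.002, 0.001, 0.001]
[-0.147, 0.004, -0.002, 0.002, 0.001, 0.001]
[-0.147, 0.004, -0.002, 0.002, 0.001, 0.001]
```

The jaws shut completely and the tool rode up, so the grip missed. I'll reopen, rise a little and look.

{"fn": "arm_command", "kwargs": {"steps": [-0.1,0,0,0,0,0,-0.1,0,0,0,0,0,0,0,0,0,0,0,0,0,0,0,0,0], "grip": 0}}

```text
clock: 2.55
eef_pos: [411.8, -289.4, 69.3]
eef_rot: [0.224, 1.553, -0.23]
contact_force: [-0.3, 0.2, -0.2]
gripper_width: 0.501
```

Run:
```python
from h import *
show()
c,p,d=cam('wrist'); np.savez('w2.npz',c=c,d=d); cv2.imwrite('pics/w2.png',p)
```

```text
t 2.55 p [ 411.8 -289.4   69.3] x [ 0.005 -0.004 -1.   ] jaw -16.6 F [-0.3  0.2 -0.2] w 0.501 q [-0.71  0.5   1.9  -0.    0.73 -0.42]
```

View pics/w2.png

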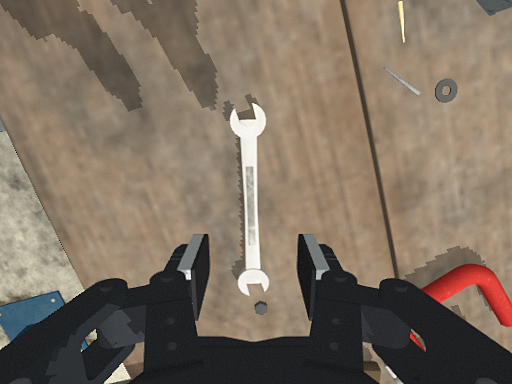

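The spanner still lies flat, barely moved: ends at (247,102) and (254,297), shank running from (249,140) to (253,268).

Run:
```python
from h import *
z=np.load('w2.npz',allow_pickle=True); c=z['c'].item(); d=z['d']
a=at_z(c,247,102,5);b=at_z(c,254,297,5);print(a,b,np.linalg.norm(a-b),(a+b)/2)
s1=at_z(c,249.5,145,5);s2=at_z(c,252.5,260,5);e=s1-s2;ang=np.degrees(np.arctan2(e[1],e[0]));print(s1,s2,ang)
print([at_d(c,d,u,v).round(1) for u,v in((252,230),(300,150),(250,150))])
plan([411,-287,10],down(ang-90),2)
```

```text
[ 427.96996324 -219.74320849    5.        ] [ 392.43393005 -355.03092288    5.        ] 139.87700068512794 [ 410.20194664 -287.38706569    5.        ]
[ 421.73988204 -245.91331352    5.        ] [ 400.12347851 -325.29089036    5.        ] 74.76640023812836
[array([ 406.4, -302.9,    5.2]), array([ 453. , -259.5,   -1.4]), array([ 421.1, -249.2,    4.5])]
[0.099, 0.004, -0.003, -0.007, 0.002, 0.001]
[0.099, 0.004, -0.003, -0.007, 0.002, 0.001]
```

{"fn": "arm_command", "kwargs": {"steps": [0.1,0.004,-0.003,-0.006,0.002,0.001,0.095,0.004,-0.003,-0.006,0.002,0.001,0,0,0,0,0,0,0,0,0,0,0,0], "grip": 0.4, "newtons": 30}}

```text
clock: 3.0
eef_pos: [410.7, -286.5, 7.6]
eef_rot: [0.213, 1.562, -0.211]
contact_force: [0.1, -0.2, -0.5]
gripper_width: 0.299
```

Run:
```python
from h import *
show(); plan([410.5,-287,0.5],down(-16),1)
```

```text
t 3.0 p [ 410.7 -286.5    7.6] x [-0.002  0.002 -1.   ] jaw -15.5 F [ 0.1 -0.2 -0.5] w 0.299 q [-0.7   0.62  1.92  0.    0.61 -0.43]
[0.024, -0.002, -0.0, 0.006, -0.001, -0.001]
```

{"fn": "arm_command", "kwargs": {"steps": [0.024,-0.002,0,0.005,0,0,0,0,0,0,0,0,0,0,0,0,0,0]}}

```text
clock: 3.3
eef_pos: [411.1, -287.7, 1.6]
eef_rot: [0.219, 1.56, -0.219]
contact_force: [-0.2, 0.1, -0.3]
gripper_width: 0.301
```

{"fn": "arm_command", "kwargs": {"steps": [0.004,0,0,0,0,0,0,0,0,0,0,0,0,0,0,0,0,0,0,0,0,0,0,0,0,0,0,0,0,0], "grip": 1}}

```text
clock: 3.8
eef_pos: [411.6, -288.2, 1.6]
eef_rot: [0.218, 1.558, -0.22]
contact_force: [-0.1, -0.1, -0.8]
gripper_width: 0.116
```

Run:
```python
from h import *
show(); a=plan([411,-287,150],down(-16),4); plan([600,-150,190],down(14),5,a)
```

```text
t 3.8 p [ 411.6 -288.2    1.6] x [ 0.001 -0.001 -1.   ] jaw -16.0 F [-0.1 -0.1 -0.8] w 0.116 q [-0.7   0.63  1.91  0.    0.59 -0.42]
[-0.124, 0.001, -0.001, 0.0, 0.0, 0.0]
[-0.124, 0.001, -0.001, 0.0, 0.0, 0.0]
[-0.124, 0.001, -0.001, 0.0, 0.0, 0.0]
[-0.124, 0.001, -0.001, 0.0, 0.0, 0.0]
[-0.027, 0.123, 0.096, -0.067, 0.0, 0.0]
[-0.027, 0.112, 0.108, -0.067, 0.0, 0.0]
[-0.027, 0.1, 0.119, -0.067, 0.0, 0.0]
[-0.027, 0.087, 0.129, -0.067, 0.0, 0.0]
[-0.027, 0.073, 0.137, -0.067, 0.0, -0.0]
```

{"fn": "arm_command", "kwargs": {"steps": [-0.06,0,0,0,0,0,-0.11,0,0,0,0,0,-0.12,0,0,0,0,0,-0.12,0,0,0,0,0,0,0,0,0,0,0], "newtons": 50}}

```text
clock: 4.3
eef_pos: [410.8, -287.5, 127.9]
eef_rot: [0.22, 1.561, -0.218]
contact_force: [0.5, -0.5, -0.2]
gripper_width: 0.108
```

{"fn": "arm_command", "kwargs": {"steps": [-0.027,0.1,0.08,-0.06,0,0,-0.027,0.112,0.108,-0.067,0,0,-0.027,0.1,0.119,-0.067,0,0,-0.027,0.087,0.129,-0.067,0,0,-0.027,0.073,0.137,-0.067,0,0,0,0,0,0,0,0,0,0,0,0,0,0]}}

```text
clock: 5.0
eef_pos: [598.5, -150.4, 165.1]
eef_rot: [-0.197, 1.566, 0.202]
contact_force: [-0.6, -0.2, -1.1]
gripper_width: 0.108
```

Run:
```python
from h import *
show()
c,p,d=cam('wrist'); np.savez('w3.npz',c=c,d=d); cv2.imwrite('pics/w3.png',p)
```

```text
t 5.0 p [ 598.5 -150.4  165.1] x [-0.004  0.003 -1.   ] jaw 14.6 F [-0.6 -0.2 -1.1] w 0.108 q [-0.32  0.54  1.53  0.    1.08 -0.58]
```

View pics/w3.png

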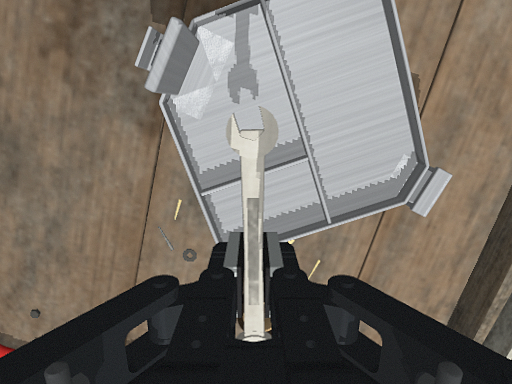

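The spanner is held roughly level, its outer head at (252,130). The tab is at upper left (165,55), the hook at right (430,190), and the long compartment is the right-hand one. Next I'll use the depth map to fix the tray pose and the spanner tilt.

Run:
```python
from h import *
z=np.load('w3.npz',allow_pickle=True); c=z['c'].item(); d=z['d']
K=np.array([[c['fx'],0,c['cx']],[0,c['fy'],c['cy']],[0,0,1.]]);T=np.array(c['extrinsics'])
uv=np.stack(np.meshgrid(np.arange(512.),np.arange(384.)),-1).reshape(-1,1,2)
s=cv2.undistortPoints(uv,K,np.array([c['k1'],0,0,0,0.]))[:,0]
P=((np.c_[s,np.ones(len(s))]*d.reshape(-1,1))-T[:3,3])@T[:3,:3]
P=P.reshape(384,512,3)
for u,v in((262,125),(235,135),(252,160),(253,200),(253,250),(253,300),(253,332)):print('sp',u,v,P[v,u].round(1))
t=P[0:110,120:230].reshape(-1,3); t=t[t[:,2]>108]; 
print('tabtop n',len(t),t.mean(0),t.min(0),t.max(0))
cc=t[:,:2]-t[:,:2].mean(0);w,V=np.linalg.eigh(cc.T@cc);v=V[:,1];pr=cc@v;print('dir',np.degrees(np.arctan2(v[1],v[0])),'len',np.ptp(pr),'mid',t[:,:2].mean(0)+v*(pr.max()+pr.min())/2)
for u,v in((330,60),(370,130),(215,110)):print('floor',P[v,u].round(1))
# long-compartment divider and outer wall lines at known heights
a=at_z(c,268,4,66);b=at_z(c,328,221,66);e=a-b;print('div',a,b,np.degrees(np.arctan2(e[1],e[0])))
a=at_z(c,397,4,68);b=at_z(c,429,163,68);e=a-b;print('outer',a,b,np.degrees(np.arctan2(e[1],e[0])))
a=at_z(c,451,178,58);b=at_z(c,427,216,58);print('hooktip',a,b)
```

```text
sp 262 125 [591.  -95.4  54.1]
sp 235 135 [576.5 -96.4 170.4]
sp 252 160 [ 586.2 -105.2  169.5]
sp 253 200 [ 591.3 -123.1  168.3]
sp 253 250 [ 597.6 -147.4  168. ]
sp 253 300 [ 604.4 -173.6  168.9]
sp 253 332 [ 609.6 -193.4  167.3]
tabtop n 1135 [525.35269999 -68.29978593 118.2836425 ] [515.05075    -90.13740329 108.01350153] [581.18327048 -46.449011   307.40134065]
dir 95.03134415355197 len 43.006896066570405 mid [525.33655139 -68.11636233]
floor [628.  -36.1  53.3]
floor [674.9 -77.4  52.6]
floor [552.9 -93.5  54.1]
div [573.4382606  -14.64897495  66.        ] [ 661.92291066 -154.77615672   66.        ] 122.27075462898031
outer [658.80800246   8.064165    68.        ] [722.35577286 -89.36673655  68.        ] 123.11376708630561
hooktip [750.96188128 -96.4289174   58.        ] [ 744.42774789 -131.99069618   58.        ]
```

Run:
```python
from h import *
a=plan([654,-62,150],down(33)); plan([654,-62,66],down(33),3,a)
```

```text
[0.017, 0.08, 0.085, -0.068, -0.001, -0.001]
[0.017, 0.07, 0.093, -0.068, -0.001, -0.001]
[0.017, 0.06, 0.1, -0.068, -0.001, -0.001]
[0.093, 0.0, -0.0, 0.0, 0.0, 0.0]
[0.093, 0.0, -0.0, 0.0, 0.0, 0.0]
[0.093, 0.0, -0.0, 0.0, 0.0, 0.0]
```

{"fn": "arm_command", "kwargs": {"steps": [0.017,0.08,0.085,-0.068,0,0,0.017,0.07,0.093,-0.068,0,0,0.017,0.06,0.1,-0.068,0,0,0,0,0,0,0,0,0,0,0,0,0,0,0.09,0,0,0,0,0,0.09,0,0,0,0,0,0,0,0,0,0,0]}}

```text
clock: 5.85
eef_pos: [648.8, -68.9, 91.3]
eef_rot: [-0.439, 1.534, 0.448]
contact_force: [-1.0, -0.2, -1.5]
gripper_width: 0.109
```

Run:
```python
from h import *
show(); plan([654,-62,63],down(33),2)
```

```text
t 5.85 p [648.8 -68.9  91.3] x [-0.01   0.003 -1.   ] jaw 32.4 F [-1.  -0.2 -1.5] w 0.109 q [-0.18  0.69  1.46  0.    0.99 -0.74]
[0.047, 0.005, 0.014, -0.003, -0.002, -0.002]
[0.047, 0.005, 0.014, -0.003, -0.002, -0.002]
```

{"fn": "arm_command", "kwargs": {"steps": [0.04,0.005,0.014,-0.003,-0.002,-0.002,0.045,0.005,0.014,-0.003,-0.002,-0.002,0,0,0,0,0,0,0,0,0,0,0,0]}}

```text
clock: 6.25
eef_pos: [654.8, -63.8, 66.7]
eef_rot: [-0.448, 1.522, 0.447]
contact_force: [-0.1, 0.4, -0.2]
gripper_width: 0.105
```

Run:
```python
from h import *
show(); plan([654,-62,56.5],down(33),1)
```

```text
t 6.25 p [654.8 -63.8  66.7] x [ 0.002 -0.    -1.   ] jaw 32.7 F [-0.1  0.4 -0.2] w 0.105 q [-0.17  0.73  1.47  0.    0.94 -0.74]
[0.034, 0.007, 0.001, -0.003, 0.001, 0.001]
```

{"fn": "arm_command", "kwargs": {"steps": [0.025,0.005,0,0,0,0,0,0,0,0,0,0,0.008,0,0,0,0,0,0,0,0,0,0,0]}}

```text
clock: 6.65
eef_pos: [654.6, -62.4, 57.4]
eef_rot: [-0.448, 1.52, 0.446]
contact_force: [0.0, -0.0, -0.3]
gripper_width: 0.11
```

{"fn": "arm_command", "kwargs": {"steps": [0.005,0,0,0,0,0,0,0,0,0,0,0]}}

```text
clock: 6.85
eef_pos: [654.7, -62.5, 56.0]
eef_rot: [-0.449, 1.52, 0.446]
contact_force: [-0.6, -0.6, 0.0]
gripper_width: 0.111
```

Within a millimetre or two of the floor, so I'll release and withdraw.

{"fn": "arm_command", "kwargs": {"steps": [0,0,0,0,0,0,0,0,0,0,0,0,0,0,0,0,0,0,-0.05,0,0,0,0,0,-0.12,0,0,0,0,0,-0.14,0,0,0,0,0,-0.14,0,0,0,0,0,0,0,0,0,0,0], "grip": 0.35}}

```text
clock: 7.65
eef_pos: [654.1, -62.5, 200.3]
eef_rot: [-0.449, 1.519, 0.445]
contact_force: [-0.4, -0.7, 0.6]
gripper_width: 0.324
```

Run:
```python
from h import *
show()
c,p,d=cam('wrist'); np.savez('w4.npz',c=c,d=d); cv2.imwrite('pics/w4.png',p)
```

```text
t 7.65 p [654.1 -62.5 200.3] x [ 0.006 -0.001 -1.   ] jaw 32.7 F [-0.4 -0.7  0.6] w 0.324 q [-0.17  0.57  1.39  0.    1.18 -0.74]
```

View pics/w4.png

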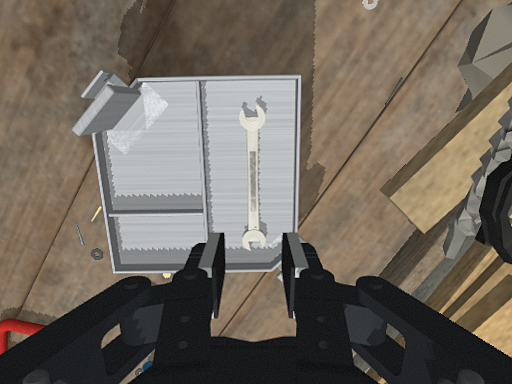

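The spanner lies flat and lengthwise in the long compartment, from (252,100) to (254,250). The tab top is at about (108,108).

Run:
```python
from h import *
for f,(r0,r1,c0,c1) in (('w3',(0,110,120,230)),('w4',(60,150,50,170))):
    z=np.load(f+'.npz',allow_pickle=True); c=z['c'].item(); d=z['d']
    K=np.array([[c['fx'],0,c['cx']],[0,c['fy'],c['cy']],[0,0,1.]]);T=np.array(c['extrinsics'])
    uv=np.stack(np.meshgrid(np.arange(512.),np.arange(384.)),-1).reshape(-1,1,2)
    s=cv2.undistortPoints(uv,K,np.array([c['k1'],0,0,0,0.]))[:,0]
    P=(((np.c_[s,np.ones(len(s))]*d.reshape(-1,1))-T[:3,3])@T[:3,:3]).reshape(384,512,3)
    t=P[r0:r1,c0:c1].reshape(-1,3)
    for lo,hi in((109,120),(80,108)):
        q=t[(t[:,2]>lo)&(t[:,2]<hi)]
        (x,y),(w,h),a=cv2.minAreaRect(q[:,:2].astype(np.float32)); print(f,lo,len(q),'c',x,y,'size',w,h,'ang',a,'zmed',np.median(q[:,2]))
    if f=='w4':
        # spanner ends, tray corners
        S=[at_z(c,252,100,59),at_z(c,254,250,59)];print('sp',S,np.linalg.norm(S[0]-S[1]))
        C=[at_z(c,300,77,68),at_z(c,115,272,68)];print('corners',C,np.linalg.norm(C[0]-C[1]),(C[0]+C[1])/2,np.degrees(np.arctan2(*(C[0]-C[1])[[1,0]]))-90)
plan([524,-68,150],down(-12))
```

```text
w3 109 1039 c 522.659912109375 -68.29235076904297 size 43.865509033203125 8.267936706542969 ang 78.49344635009766 zmed 111.19241924158496
w3 80 858 c 525.8584594726562 -68.79981231689453 size 43.85251235961914 2.3175735473632812 ang 79.66293334960938 zmed 95.15543041825973
w4 109 697 c 522.8857421875 -67.7242431640625 size 44.107540130615234 8.605820655822754 ang 78.89369201660156 zmed 111.07838860419977
w4 80 717 c 526.2423706054688 -67.92475128173828 size 44.42605209350586 7.594180583953857 ang 87.76337432861328 zmed 94.79328647403473
sp [array([ 6.14862513e+02, -5.59194913e-01,  5.90000000e+01]), array([ 692.50934207, -117.99595739,   59.        ])] 140.78502491846348
corners [array([638.01713786,  35.94084791,  68.        ]), array([ 589.0340165 , -207.45446381,   68.        ])] 248.27529870107114 [613.52557718 -85.75680795  68.        ] -11.378739128620893
[0.026, 0.036, -0.062, 0.083, 0.0, 0.0]
[0.026, 0.028, -0.066, 0.083, 0.0, 0.0]
[0.026, 0.019, -0.069, 0.083, 0.0, 0.0]
[0.026, 0.01, -0.071, 0.083, 0.0, 0.0]
[0.026, 0.0, -0.072, 0.083, 0.0, 0.0]
[0.026, -0.009, -0.071, 0.083, 0.0, 0.0]
```

{"fn": "arm_command", "kwargs": {"steps": [0.026,0.036,-0.062,0.083,0,0,0.026,0.028,-0.066,0.083,0,0,0.026,0.019,-0.069,0.083,0,0,0.026,0.01,-0.071,0.083,0,0,0.026,0,-0.072,0.083,0,0,0.026,-0.009,-0.071,0.083,0,0,0,0,0,0,0,0,0,0,0,0,0,0], "grip": -0.2}}

```text
clock: 8.5
eef_pos: [516.1, -65.9, 146.1]
eef_rot: [0.19, 1.566, -0.189]
contact_force: [1.3, -1.1, -0.1]
gripper_width: 0.601
```

Run:
```python
from h import *
show(); a=plan([522.8,-68,128],down(-11.3),1); plan([522.8,-68,82],down(-11.3),2,a)
```

```text
t 8.5 p [516.1 -65.9 146.1] x [-0.004  0.001 -1.   ] jaw -13.8 F [ 1.3 -1.1 -0.1] w 0.601 q [-0.22  0.41  1.81  0.    0.93  0.02]
[0.06, -0.001, 0.024, -0.028, -0.002, -0.0]
[0.077, 0.0, 0.0, 0.0, 0.0, 0.0]
[0.077, 0.0, 0.0, 0.0, 0.0, 0.0]
```

{"fn": "arm_command", "kwargs": {"steps": [0.05,-0.001,0.023,-0.028,-0.002,0,0,0,0,0,0,0,0.07,0,0,0,0,0,0.07,0,0,0,0,0,0,0,0,0,0,0]}}

```text
clock: 9.0
eef_pos: [526.3, -68.0, 89.9]
eef_rot: [0.15, 1.562, -0.15]
contact_force: [-1.0, 0.1, 0.7]
gripper_width: 0.593
```

Run:
```python
from h import *
show(); a=plan([522.8,-68,75.5],down(-11.3),1)
```

```text
t 9.0 p [526.3 -68.   89.9] x [ 0.003 -0.    -1.   ] jaw -10.9 F [-1.   0.1  0.7] w 0.593 q [-0.22  0.51  1.82  0.    0.81 -0.03]
[0.048, -0.002, -0.012, 0.004, 0.002, -0.0]
```

{"fn": "arm_command", "kwargs": {"steps": [0.044,-0.002,-0.011,0.004,0.002,0,0,0,0,0,0,0]}}

```text
clock: 9.2
eef_pos: [523.7, -67.9, 77.3]
eef_rot: [0.155, 1.564, -0.154]
contact_force: [-0.3, 0.3, -0.3]
gripper_width: 0.6
```

Run:
```python
from h import *
show(); a=plan([522.8,-68,75.5],down(-11.3),1)
```

```text
t 9.2 p [523.7 -67.9  77.3] x [ 0.001  0.    -1.   ] jaw -11.3 F [-0.3  0.3 -0.3] w 0.6 q [-0.22  0.53  1.83  0.    0.79 -0.02]
[0.006, -0.001, -0.003, 0.0, 0.001, -0.0]
```

Aligned. I'll grip the tab firmly.

{"fn": "arm_command", "kwargs": {"steps": [0.005,0,-0.003,0,0,0,0,0,0,0,0,0,0,0,0,0,0,0,0,0,0,0,0,0,0,0,0,0,0,0,0,0,0,0,0,0,0,0,0,0,0,0], "grip": 1, "newtons": 110}}

```text
clock: 9.9
eef_pos: [523.5, -67.9, 77.6]
eef_rot: [0.155, 1.562, -0.155]
contact_force: [0.3, 0.2, -2.3]
gripper_width: 0.076
```

```bash
cat >> h.py <<'E'
YAW=np.radians(-11.3); XT=np.array([np.cos(YAW),np.sin(YAW),0]); YT=np.array([-np.sin(YAW),np.cos(YAW),0])
def tilt(p0,r0,th,n):
    """rows rotating th deg about the pivot (tray x=110,z=50); returns end pose"""
    piv=np.array([613+110*XT[0],-86+110*XT[1],50.]); 
    for i in range(n):
        dr=R.from_rotvec(YT*np.radians(th/n)); p1=piv+dr.apply(p0-piv)
        print(np.r_[r0.inv().apply(p1-p0)/300, r0.inv().apply(YT)*th/n/90].round(4).tolist()); p0,r0=p1,dr*r0
    return p0,r0
def cur():
    s=env.state(); return np.array(s['eef_pos']),R.from_rotvec(s['eef_rot'])
E
python3 - <<'E'
from h import *
show(); print(tilt(*cur(),12,8)[0])
E
```

```text
t 9.9 p [523.5 -67.9  77.6] x [ 0.003 -0.    -1.   ] jaw -11.3 F [ 0.3  0.2 -2.3] w 0.076 q [-0.22  0.52  1.83  0.    0.78 -0.02]
[-0.0175, 0.0, 0.0027, 0.0, 0.0167, 0.0]
[-0.0175, 0.0, 0.0027, 0.0, 0.0167, 0.0]
[-0.0175, 0.0, 0.0027, 0.0, 0.0167, 0.0]
[-0.0175, 0.0, 0.0027, 0.0, 0.0167, 0.0]
[-0.0175, 0.0, 0.0027, 0.0, 0.0167, 0.0]
[-0.0175, 0.0, 0.0027, 0.0, 0.0167, 0.0]
[-0.0175, 0.0, 0.0027, 0.0, 0.0167, 0.0]
[-0.0175, 0.0, 0.0027, 0.0, 0.0167, 0.0]
[533.39924187 -69.89564947 118.89276244]
```

{"fn": "arm_command", "kwargs": {"steps": [-0.0175,0,0.0027,0,0.0167,0,-0.0175,0,0.0027,0,0.0167,0,-0.0175,0,0.0027,0,0.0167,0,-0.0175,0,0.0027,0,0.0167,0,0,0,0,0,0,0]}}

```text
clock: 10.4
eef_pos: [528.7, -69.0, 99.1]
eef_rot: [0.165, 1.667, -0.148]
contact_force: [0.1, -0.8, -2.6]
gripper_width: 0.074
```

Run:
```python
from h import *
show(); p,r=cur(); x=r.as_matrix()[:,0]; print('tilt',np.degrees(np.arctan2(-x@XT,-x[2])), 'dist',(p-[613,-86,50])@XT); tilt(p,r,1.5,1)
```

```text
t 10.4 p [528.7 -69.   99.1] x [-0.1    0.02  -0.995] jaw -11.3 F [ 0.1 -0.8 -2.6] w 0.074 q [-0.22  0.54  1.73 -0.    0.97 -0.02]
tilt 5.8777088782386535 dist -85.94441501787358
[-0.0174, 0.0, 0.0027, 0.0, 0.0167, 0.0]
```

{"fn": "arm_command", "kwargs": {"steps": [-0.0175,0,0.0027,0,0.0167,0,-0.0175,0,0.0027,0,0.0167,0,-0.0175,0,0.0027,0,0.0167,0,-0.0175,0,0.0027,0,0.0167,0,0,0,0,0,0,0]}}

```text
clock: 10.9
eef_pos: [534.4, -70.1, 118.7]
eef_rot: [0.175, 1.772, -0.142]
contact_force: [0.2, 0.3, -1.6]
gripper_width: 0.074
```

Run:
```python
from h import *
show(); p,r=cur(); x=r.as_matrix()[:,0]; print('tilt',np.degrees(np.arctan2(-x@XT,-x[2])), 'dist',(p-[613,-86,50])@XT)
# tip height error: tongue point location assuming rigid grasp with flat pose (523.5,-67.9,77.6)
r0=down(-11.3); g=r0.inv().apply(np.array([613,-86,50])+124*XT-[523.5,-67.9,77.6]); print('tongue bottom',p+r.apply(g), 'expected', np.array([613,-86,50])+124*XT)
print('draw row 6mm', r.inv().apply(-6*XT)/300)
c,q,d=cam('scene'); cv2.imwrite('pics/s1.png',cv2.resize(q[130:240,200:330],None,fx=4,fy=4,interpolation=cv2.INTER_CUBIC))
```

```text
t 10.9 p [534.4 -70.1 118.7] x [-0.202  0.041 -0.978] jaw -11.3 F [ 0.2  0.3 -1.6] w 0.074 q [-0.22  0.57  1.63 -0.    1.15 -0.02]
tilt 11.910700023817927 dist -80.22457470542743
tongue bottom [ 735.35332128 -110.36291999   47.24370616] expected [ 734.59621766 -110.29732189   50.        ]
draw row 6mm [ 4.12773824e-03  6.50112207e-06 -1.95694081e-02]
```

View pics/s1.png

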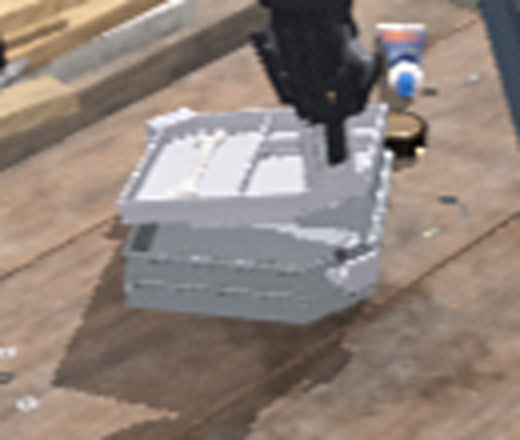

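The tray is tilted about 12°, the stack is still down and the spanner is in place. I'll draw it out along the tray's own plane (tool −z).

{"fn": "arm_command", "kwargs": {"steps": [0,0,-0.012,0,0,0,0,0,-0.02,0,0,0,0,0,-0.02,0,0,0,0,0,-0.02,0,0,0,0,0,-0.016,0,0,0,0,0,0,0,0,0]}}

```text
clock: 11.55
eef_pos: [504.5, -64.0, 123.1]
eef_rot: [0.175, 1.772, -0.141]
contact_force: [0.5, -0.1, -2.4]
gripper_width: 0.08
```

Run:
```python
from h import *
show(); p,r=cur(); x=r.as_matrix()[:,0]; print('tilt',np.degrees(np.arctan2(-x@XT,-x[2])), 'dist',(p-[613,-86,50])@XT)
r0=down(-11.3); g=r0.inv().apply(np.array([613,-86,50])+128*XT-[523.5,-67.9,77.6]); print('tongue end x',(p+r.apply(g)-[613,-86,50])@XT,'z',(p+r.apply(g))[2])
a=plan(p+[0,0,40],r,2); plan(p+[0,0,125],down(-11.3),6,a)
```

```text
t 11.55 p [504.5 -64.  123.1] x [-0.202  0.041 -0.979] jaw -11.3 F [ 0.5 -0.1 -2.4] w 0.08 q [-0.22  0.52  1.72 -0.    1.12 -0.02]
tilt 11.90103371052217 dist -110.71359531890077
tongue end x 98.19235012623564 z 50.83442260280833
[-0.065, 0.0, -0.014, 0.0, 0.0, 0.0]
[-0.065, 0.0, -0.014, 0.0, 0.0, 0.0]
[-0.046, 0.0, -0.01, 0.0, -0.022, -0.0]
[-0.047, 0.0, -0.008, 0.0, -0.022, -0.0]
[-0.047, 0.0, -0.007, 0.0, -0.022, -0.0]
[-0.047, 0.0, -0.005, 0.0, -0.022, -0.0]
[-0.047, 0.0, -0.003, 0.0, -0.022, -0.0]
[-0.047, 0.0, -0.002, 0.0, -0.022, -0.0]
```

{"fn": "arm_command", "kwargs": {"steps": [-0.03,0,-0.007,0,0,0,-0.05,0,-0.011,0,0,0,-0.05,0,-0.011,0,0,0,0,0,0,0,0,0]}}

```text
clock: 11.95
eef_pos: [503.7, -63.9, 165.5]
eef_rot: [0.175, 1.774, -0.141]
contact_force: [0.9, 0.2, -2.7]
gripper_width: 0.073
```

Run:
```python
from h import *
show(); p,r=cur(); plan([504.5,-64,238],down(-11.3),7)
```

```text
t 11.95 p [503.7 -63.9 165.5] x [-0.204  0.041 -0.978] jaw -11.3 F [ 0.9  0.2 -2.7] w 0.073 q [-0.22  0.46  1.69 -0.    1.21 -0.02]
[-0.034, 0.0, -0.007, 0.0, -0.019, -0.0]
[-0.034, 0.0, -0.006, 0.0, -0.019, -0.0]
[-0.034, 0.0, -0.005, 0.0, -0.019, -0.0]
[-0.034, 0.0, -0.004, 0.0, -0.019, -0.0]
[-0.034, 0.0, -0.003, 0.0, -0.019, -0.0]
[-0.034, 0.0, -0.002, 0.0, -0.019, -0.0]
[-0.035, 0.0, -0.001, 0.0, -0.019, -0.0]
```

{"fn": "arm_command", "kwargs": {"steps": [-0.034,0,-0.007,0,-0.019,0,-0.034,0,-0.006,0,-0.019,0,-0.034,0,-0.005,0,-0.019,0,-0.034,0,-0.004,0,-0.019,0,-0.034,0,-0.003,0,-0.019,0,-0.034,0,-0.002,0,-0.019,0,-0.034,0,-0.001,0,-0.019,0,0,0,0,0,0,0]}}

```text
clock: 12.75
eef_pos: [502.9, -63.8, 242.0]
eef_rot: [0.154, 1.551, -0.155]
contact_force: [0.9, 0.1, -3.0]
gripper_width: 0.082
```

Run:
```python
from h import *
show(); plan(cur()[0],down(-11.3),1)
c,q,d=cam('scene'); a=cv2.resize(q[70:240,190:330],None,fx=3.4,fy=3.4,interpolation=cv2.INTER_CUBIC)
c,w,d=cam('wrist'); np.savez('w5.npz',c=c,d=d)
o=np.zeros((580,800,3),np.uint8); o[:a.shape[0],:a.shape[1]]=a
b=cv2.resize(w,(322,242)); o[:242,478:800]=b; cv2.imwrite('pics/f1.png',o)
```

```text
t 12.75 p [502.9 -63.8 242. ] x [ 0.014 -0.002 -1.   ] jaw -11.3 F [ 0.9  0.1 -3. ] w 0.082 q [-0.22  0.25  1.76  0.    1.12 -0.02]
[0.0, 0.0, 0.0, 0.0, 0.009, -0.0]
```

View pics/f1.png

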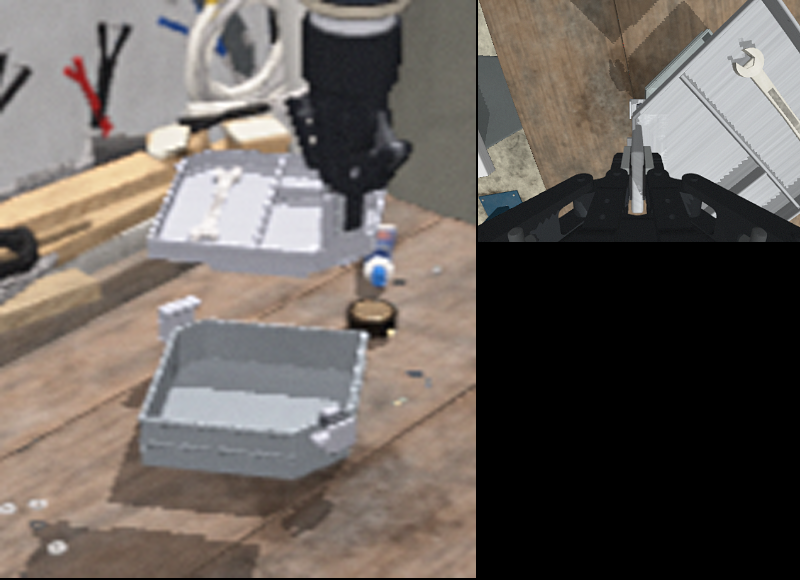

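The tray hangs clear with the spanner in it, and the stack stands where it was. I'll trim the last 0.8° and measure the tray's own level from depth.

{"fn": "arm_command", "kwargs": {"steps": [0,0,0,0,0.009,0,0,0,0,0,0,0,0,0,0,0,0,0]}}

```text
clock: 13.15
eef_pos: [502.4, -63.7, 239.1]
eef_rot: [0.156, 1.574, -0.154]
contact_force: [0.6, 0.0, -3.4]
gripper_width: 0.076
```

Run:
```python
from h import *
show()
for n in('wrist','top'):
    c,p,d=cam(n)
    K=np.array([[c['fx'],0,c['cx']],[0,c['fy'],c['cy']],[0,0,1.]]);T=np.array(c['extrinsics'])
    uv=np.stack(np.meshgrid(np.arange(512.),np.arange(384.)),-1).reshape(-1,1,2)
    s=cv2.undistortPoints(uv,K,np.array([c['k1'],0,0,0,0.]))[:,0]
    P=((np.c_[s,np.ones(len(s))]*d.reshape(-1,1))-T[:3,3])@T[:3,:3]
    q=P-(cur()[0]+92*XT-[0,0,27.6]); X=q@XT;Y=q@YT   # tray frame, origin nominal
    m=(abs(q[:,2]-4)<25)&(abs(X)+abs(Y)<112); Q=np.c_[X,Y,q[:,2]][m]
    for _ in range(6):
        co=np.linalg.lstsq(np.c_[Q[:,:2],np.ones(len(Q))],Q[:,2],rcond=None)[0]
        e=Q[:,2]-Q[:,:2]@co[:2]-co[2]; Q=Q[abs(e)<max(2*np.median(abs(e)),1.5)]
    print(n,len(Q),'slope deg x,y',np.degrees(co[:2]).round(2),'floor z',co[2]+cur()[0][2]-27.6)
    if n=='top':
        z=np.load('top0.npy').reshape(-1)
        w=P[(P[:,2]>40)&(P[:,2]<75)&(np.linalg.norm(P[:,:2]-[613,-86],axis=1)<150)]; print('stack pts',len(w),w.min(0).round(0),w.max(0).round(0),np.median(w[:,2]))
```

```text
t 13.15 p [502.4 -63.7 239.1] x [-0.008  0.002 -1.   ] jaw -11.3 F [ 0.6  0.  -3.4] w 0.076 q [-0.22  0.27  1.75  0.    1.14 -0.02]
wrist 41305 slope deg x,y [-0.71  0.04] floor z 213.80855359604647
top 1012 slope deg x,y [-0.76  0.33] floor z 215.72109220557073
stack pts 13 [ 738. -100.   51.] [750. -92.  71.] 63.81780264644139
```

{"fn": "arm_command", "kwargs": {"steps": [0,0,0,0,-0.005,0,0,0,0,0,0,0,0,0,0,0,0,0,0,0,0,0,0,0,0,0,0,0,0,0]}}

```text
clock: 13.75
eef_pos: [502.3, -63.7, 238.9]
eef_rot: [0.155, 1.565, -0.154]
contact_force: [0.8, -0.4, -1.6]
gripper_width: 0.078
```

Run:
```python
from h import *
show(); print(np.abs(env.state()['dq']).max()); env.hand_in()
```

```text
t 13.75 p [502.3 -63.7 238.9] x [ 0.     0.001 -1.   ] jaw -11.3 F [ 0.8 -0.4 -1.6] w 0.078 q [-0.22  0.26  1.75  0.    1.13 -0.02]
0.00362940967164383
the job is handed in; nothing more can be done
```

The job is done and handed in at 13.75 s. The spanner lies flat in the long compartment. I peeled the top tray up about 12° by its tab, drew it about 30 mm out from under the hook and lifted it, and the arm is still holding it by the tab.

**Failed attempt:** the first grasp of the spanner closed just above the shank and missed. The spanner barely moved, and the second grasp, about 2 mm lower, held.

**Last checks:**
- **Height:** the tray's underside is at about 210 mm, roughly 160 mm above the stack's rim.
- **Level:** the tray's floor measured about 0.7° off level before a final trim of about 0.5°. I did not re-measure the floor after that; the tool then read upright to within about 0.1°.
- **Steadiness:** the arm was still, with joint speeds below 0.004 rad/s.
- **Scene:** the last picture shows the spanner in the tray and the stack standing in place, which the hook's depth points also support.
- **Camera disagreement:** the wrist and top cameras differ by about 2 mm on the tray's height, within the calibration error.
- **Bystanders:** I did not go near the screwdriver, nut or tape, and I did not measure their positions again at the end.

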